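# Roll a sample tin into the centring gauge

### The arm

A 6-joint arm with a two-finger parallel gripper is mounted at the origin on the work surface. World frame = base frame: x ahead of the robot, y to its left, z up, the work surface at z = 0. Lengths are in m, angles in rad, forces in N, time in s.
With the tool pointing down it reaches from about 0.25 to 0.775 m from the base axis. Payload 4 kg.
Tool frame: the origin (TCP) lies midway between the tips of the shut fingers; the grasp point (between the pads) lies 19 mm behind it (robot.tcp_to_grasp is the distance from the TCP to the grasp point, in m); z points along the fingers, x is the direction in which the jaws open and shut, and the axes are right-handed (so a half turn about z gives the same grasp; the last joint's range is limited). The gripper opens to 94 mm and grips with 3 to 60 N. Pads are 16 mm wide; open, the fingers measure 119 mm over their backs; the gripper's body (75 mm by 177 mm) begins 78 mm behind the grasp point.
Start: joints at [1.079, 0.087, 1.371, -0, 1.684, -0.103], TCP at [0.209, 0.509, 0.206] pointing down, gripper open.
Joint ranges: [-3.1, 3.1], [-0.76, 2.03], [0.27, 2.55], [-1.08, 4.22], [0.17, 2.65], [-2.57, 2.57]. Speed limits (rad/s): [2.79, 2.79, 3.14, 3.14, 3.14, 3.14].

### API

Orientations are given as [roll, pitch, yaw] about the fixed x, y, z axes, in that order (R = Rz(yaw) Ry(pitch) Rx(roll)).
In Python, from bench import get_obs, vision, robot gives the robot as it stands.
- The arm moves only by the tool servo_tool, never from a script. Its argument "targets" is text: rows parted by semicolons, each of 7 numbers parted by spaces: the opening, from 0 (shut) to 1 (fully open), then the shift along the tool's x, y, z as a fraction of full scale, then the turn, a rotation vector about the tool's x, y, z as a fraction of full scale. A call has 1 to 12 rows; each row is the pose to reach, as a shift and turn from the pose commanded when the call began, along the tool's axes at that moment, turning the shorter way round; what a row does not reach only later rows make up. Full scale, the value 1, is 0.25 m for a shift and pi rad for a turn. A row lasts 1/12 s, in which the tool goes at most 41.7 mm and 7.16 degrees, less where a joint would pass 70% of its speed; a pose out of reach is approached as far as the arm can. A call with a number of a shift or a turn outside -1 to 1 is refused whole. A call with a gripper value outside its range is refused whole. The fingers move at their own pace and stop on an object; the grip force is fixed at half the most. Time passes only in rows, so rows that repeat a pose let the fingers close. It gives the time, the measured TCP pose, the force and the opening at its end, in the units of the state.
- get_obs(): the state, without advancing time (a new reading comes with each control period).
- vision.snapshot(name): name is "scene" or "side" or "wrist"; returns a dict with "image" (400x640x3 uint8, red, green, blue), "mtx" (3x3 intrinsics, pixels), "world_from_camera" (4x4, takes a point from camera to world coordinates); the wrist camera has in their place "T_tool_cam" (4x4, takes a point from camera to tool coordinates, whose origin is the TCP and whose axes are the tool frame's). Camera axes: x right, y down, z forward; pixel columns grow to the right and rows downward; lengths in m; the calibration is good to about 2 mm. The wrist camera is an equidistant fisheye: a pixel r from the principal point sees the ray r / f radians off the axis. A picture is of the moment at which its call begins: read the wrist's pose just before it. There is no depth.
- robot.close_job(): hands the job in, once; it reports no verdict.
The state is a dict: "time": time; "joint_positions": joint angles; "qvel": joint speeds; "joint_torque": joint torques, N m; "tool_pos": TCP position; "ee_rot": TCP orientation; "wrist_force": force on the tool from outside, world axes, zero at the start; "wrist_torque": the same for the moment, N m; "width": finger opening in m.
Only numpy, scipy, OpenCV 4.12 (cv2) and the standard library are available. Lean on these libraries where they do the work, as an engineer would, in place of code of your own. Each camera call takes 0.05 s, during which the arm holds its last target.

### The job

A sample tin lies on its side on the rubber mat in the small sheet pan. With the fingertips on its top, roll it along the mat until it rests square between the two pointers of the gauge, so that they point at the middles of its two ends, then take the hand away. Do not push the tin from low down, pinch or lift it, and leave the other things where they are.

Things in the scene. Friction and masses are not known exactly. Their poses are not given: they have to be found in the camera images.
- tin_center (a point): Centre (on the axis, half-way along) of the closed food tin lying on its side on the mat: bare ribbed metal cylinder, 73 mm diameter, 110 mm long, 0.3 to 0.6 kg. Its x axis runs along the tin's axis; y and z turn as it rolls. The lying tin's top is 78 mm above the table. It has 44 to 84 mm to roll, one way or the other. Fingertips that roll it by its top travel twice as far as the tin.
- gauge_mid (a point): Midpoint between the two pointer tips of the gauge, 41.5 mm above the table (the height of the tin's axis): two fixed grey posts, 24 mm square, 72 mm high, 254 mm apart, outside the pan's long rims, each with a steel pointer reaching in to 18 mm from the tin's end. x axis: from pointer to pointer (the tin's axis belongs on it); y: along the pan, the rolling direction (+ or -); z up.
- pan: Fixed aluminium sheet pan, 220 by 340 mm (long side along its y, the rolling direction), rim 24 mm high, with a 3 mm rubber mat whose top is 5 mm above the table. Origin: centre of the pan at table height; z up. The mat stops a slowly rolling tin within a few mm and the tin stays where it is left, so several short strokes are possible.
- jar: Loose small glass jar with a steel cap, 52 mm diameter, 70 mm high, standing in one corner of the pan. Origin at its underside. Leave it alone.
- weight: Loose brass weight with a knob, 38 mm diameter, 42 mm high, standing in the opposite corner of the pan. Origin at its underside. Leave it alone.
- case: Loose flat blue instrument case, 50 by 240 by 26 mm, on the table at the pan's near long side. Origin at its underside. Leave it alone.
- spatula: Loose spatula, 240 mm long, lying on the table at the pan's far long side. Leave it alone.
Mind the look-alikes: they are no part of the job. Of the things like the part that bears tin_center, leave any that is brown; of the rest the smaller one is meant.

How it is judged:
By the outcome, as a careful person would: the job done as asked, in the order asked, and still so for the second after the job is handed in, with the robot touching nothing.
It also fails if it takes over 51 s, if anything falls off the work surface, if the arm or the gripper's body presses on something with over 40 N, if the wrist force passes 120 N, or if a joint passes its speed limit or range.

## Working session

There is one attempt and no reset: what is moved stays moved. The work goes in short steps, Python scripts to look and compute and a tool call to move; the robot and the scene stay as the last step left them, time stands still between calls to the robot, and variables do not carry over. Pictures are saved under pics/ and viewed, and the job is handed in when it is done.

Besides the shell and the picture viewer there is one more tool, called after "Request:" in YAML: its name, and indented under it one key for each argument. servo_tool: Moves the arm, as the interface text tells. Its arguments: {"type":"object","properties":{"targets":{"type":"string"}},"required":["targets"]}

```bash
ls; mkdir -p pics; python3 - <<'E'
from bench import get_obs, vision, robot
import cv2
o=get_obs(); print(o)
for n in ("scene","side","wrist"):
    s=vision.snapshot(n); cv2.imwrite(f"pics/{n}0.png",s["image"][:,:,::-1])
    print(n,s["mtx"].tolist(),(s.get("world_from_camera") if "world_from_camera" in s else s["T_tool_cam"]).tolist())
E
```

```text
pics
{'time': 0.0, 'joint_positions': array([ 1.07893035e+00,  8.79488155e-02,  1.37224954e+00, -1.29435741e-05,
        1.68359111e+00, -1.03105091e-01]), 'qvel': array([-1.51295556e-03, -6.31388029e-05, -3.09271419e-04,  1.13028621e-03,
        2.38564825e-04, -1.50190856e-03]), 'joint_torque': array([ 1.17098803e-04, -3.40183282e+01, -3.02428794e+01,  7.17988866e-02,
        3.31077143e-02, -1.78168771e-04]), 'tool_pos': array([0.20822366, 0.50846791, 0.20430995]), 'ee_rot': array([-3.14137935e+00,  2.18647203e-03,  1.18203423e+00]), 'wrist_force': array([0.1439    , 0.33375497, 0.16163747]), 'wrist_torque': array([-0.00037374, -0.00608866,  0.05871904]), 'width': 0.09415158912024728}
scene [[364.7281207485063, 0.0, 318.3545779457811], [0.0, 364.7281207485063, 198.77062547940784], [0.0, 0.0, 1.0]] [[0.40160555224769423, 0.6121558541277453, -0.681159445842862, 1.0503325765355793], [0.9158045998587474, -0.2653058939239666, 0.30152067512322306, -0.15281639373615433], [0.0038620307331367894, -0.7449013309870882, -0.6671634670845523, 0.5342423043624263], [0.0, 0.0, 0.0, 1.0]]
side [[377.0787349663106, 0.0, 317.93021050744716], [0.0, 377.0787349663106, 205.9186910870583], [0.0, 0.0, 1.0]] [[-0.9304624754851715, -0.28165034622003937, 0.2343345134378171, 0.4002387709569119], [-0.36638635631726596, 0.7166405494182797, -0.5934537562725705, 0.45941614804781306], [-0.000787158537990155, -0.6380434196852108, -0.7699999837518425, 0.5921384995701368], [0.0, 0.0, 0.0, 1.0]]
wrist [[309.70691628693146, 0.0, 319.3136250532334], [0.0, 309.70691628693146, 197.10318496510408], [0.0, 0.0, 1.0]] [[0.9999992258655898, 0.0006477473427231631, 0.0010623989833011087, -3.419942237126161e-05], [-0.0009003680165826921, 0.9660089632456532, 0.25850700622321854, -0.07426488866976273], [-0.0008588397140555351, -0.2585077626541154, 0.966008798635865, -0.18000326307784223], [0.0, 0.0, 0.0, 1.0]]
```

View pics/scene0.png

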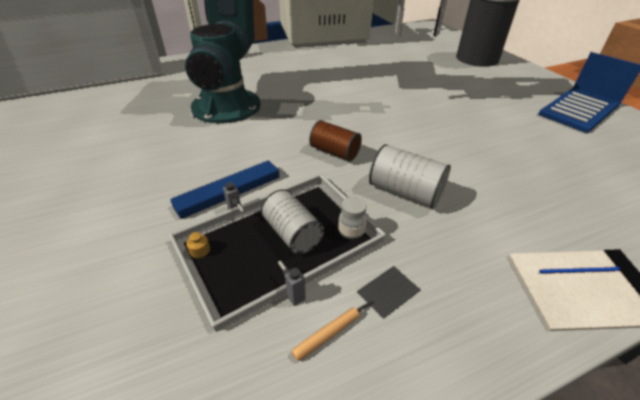

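View pics/side0.png

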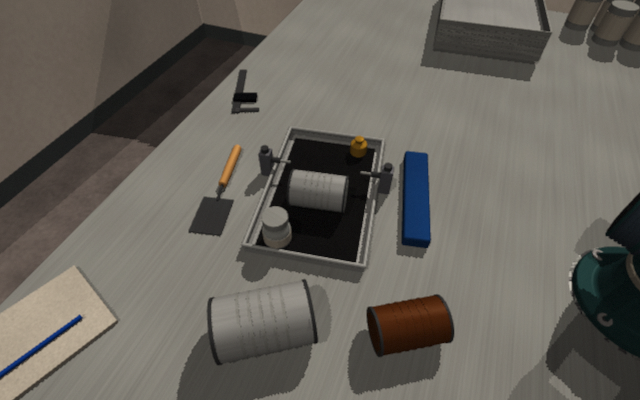

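View pics/wrist0.png

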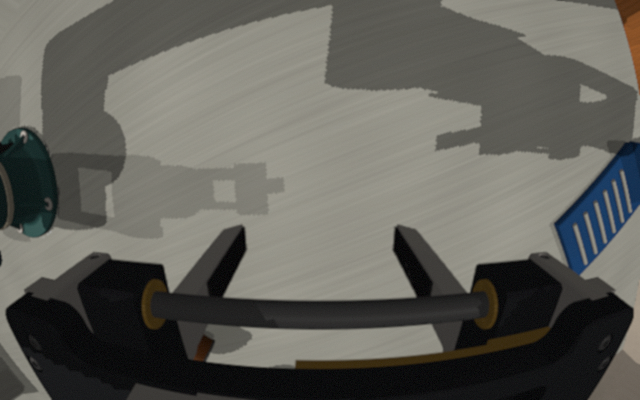

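Candidates: the ribbed tin in the pan (scene 293,220; side 318,190), a larger ribbed tin outside the pan (scene 410,175; side 263,322) and a brown one (scene 335,140; side 410,325). The one in the pan fits, because it is not brown, is the smaller of the two, and lies on the mat. I'll confirm it in enlarged crops.

```bash
python3 - <<'E'
import cv2
a=cv2.imread("pics/scene0.png")[160:330,160:400]; cv2.imwrite("pics/scene0c.png",cv2.resize(a,None,fx=3.33,fy=3.33,interpolation=cv2.INTER_CUBIC))
a=cv2.imread("pics/side0.png")[120:275,230:440]; cv2.imwrite("pics/side0c.png",cv2.resize(a,None,fx=3.8,fy=3.8,interpolation=cv2.INTER_CUBIC))
E
```

```text
(no output)
```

View pics/scene0c.png

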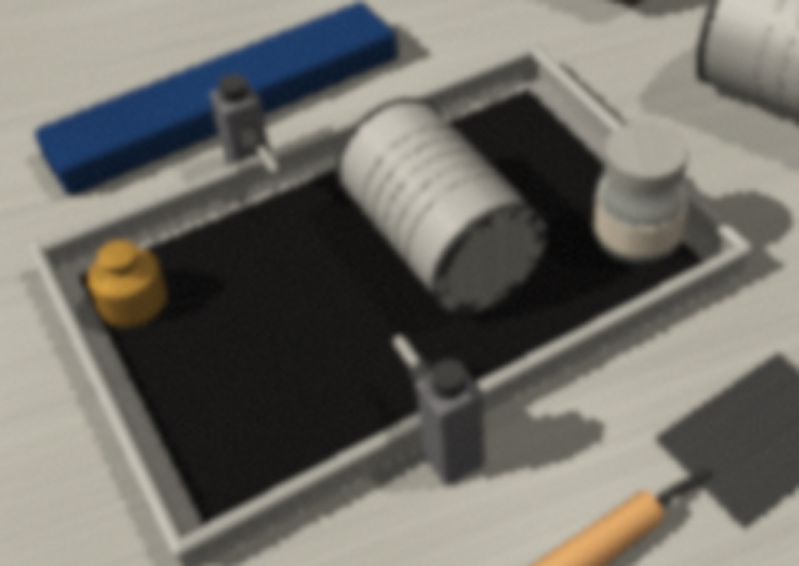

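View pics/side0c.png

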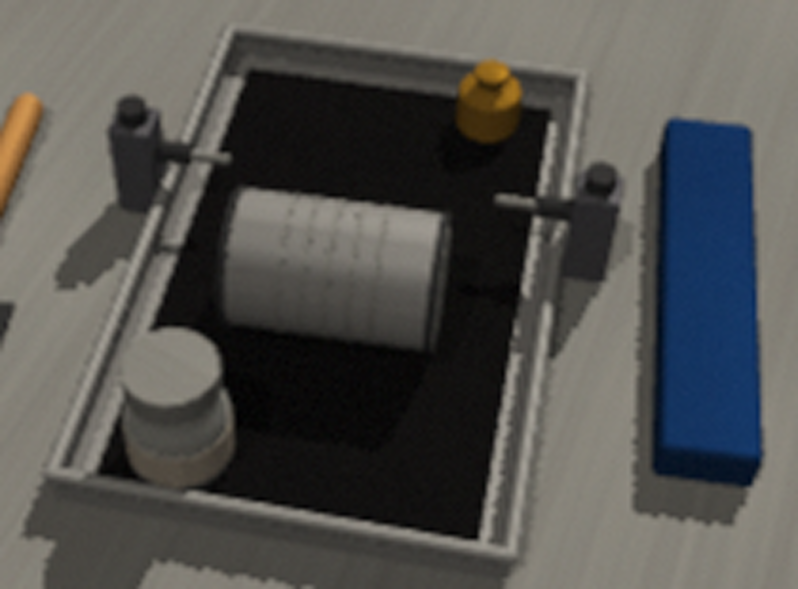

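```bash
cat > h.py <<'E'
import numpy as np, cv2
from bench import get_obs, vision, robot
CAL={}
def cal(n):
    if n not in CAL:
        s=vision.snapshot(n); CAL[n]=(s["mtx"],np.linalg.inv(s["world_from_camera"]),s["image"][:,:,::-1].copy())
    return CAL[n]
def proj(n,p):
    K,T,_=cal(n); p=np.atleast_2d(p); c=p@T[:3,:3].T+T[:3,3]; u=c@K.T; return u[:,:2]/u[:,2:]
def tri(ps,pd):
    Ps=[cal(n)[0]@cal(n)[1][:3] for n in("scene","side")]
    X=cv2.triangulatePoints(Ps[0],Ps[1],np.float64(ps).reshape(2,1),np.float64(pd).reshape(2,1)); X=(X[:3]/X[3]).ravel()
    return X,np.linalg.norm(proj("scene",X)-ps),np.linalg.norm(proj("side",X)-pd)
def rim(c,yaw,s,L=.110,R=.0365,n=48):
    a=np.linspace(0,2*np.pi,n); ax=np.array([np.cos(yaw),np.sin(yaw),0]); h=np.array([-ax[1],ax[0],0])
    return np.asarray(c)+s*L/2*ax+R*(np.cos(a)[:,None]*h+np.sin(a)[:,None]*np.array([0,0,1]))
E
python3 - <<'E'
from h import *
S=lambda u,v:np.array([160+u/3.33,160+v/3.33]); D=lambda u,v:np.array([230+u/3.8,120+v/3.8])
for n,a,b in [("tipNear",S(273,168),D(497,200)),("tipFar",S(397,340),D(230,158)),
 ("c_weight",S(40,248),D(582,75)),("c2",S(178,550),D(232,30)),("c_jar",S(748,243),D(50,478)),("c4",S(537,55),D(517,553)),
 ("postNtop",S(236,85),D(602,175)),("postFtop",S(449,372),D(131,108)),("jarcap",S(647,148),D(172,355)),("knob",S(120,250),D(492,70))]:
    X,e,f=tri(a,b); print(n,X.round(4),e.round(2),f.round(2))
E
```

```text
tipNear [ 0.5187 -0.0804  0.0407] 0.14 0.12
tipFar [ 0.6666 -0.0562  0.0407] 0.66 0.5
c_weight [ 0.5073 -0.2173  0.0214] 0.85 0.66
c2 [ 0.7237 -0.1835  0.018 ] 0.69 0.42
c_jar [0.666  0.1559 0.0207] 0.18 0.18
c4 [0.4499 0.1154 0.0167] 2.09 2.56
postNtop [ 0.4681 -0.0874  0.0693] 0.91 0.86
postFtop [ 0.7178 -0.0453  0.0702] 0.16 0.11
jarcap [0.6217 0.1072 0.0765] 1.39 1.38
knob [ 0.5525 -0.1745  0.0456] 0.55 0.42
```

```bash
cat > fit.py <<'E'
from h import *
from scipy.optimize import minimize
G=np.array([.5928,-.0675,.0415]); GY=.165
def poly(n,x,sc):
    c=[x[0],x[1],.0415]; P=np.vstack([proj(n,rim(c,x[2],s)) for s in(-1,1)])
    return cv2.convexHull((P*sc).astype(np.float32)), P
def grad_img(n):
    g=cv2.GaussianBlur(cal(n)[2],(0,0),1).astype(np.float32).max(2); return g
def score(n,x):
    # mean brightness contrast across hull: inside minus outside, saturated
    h,_=poly(n,x,1.); h=h[:,0]; c=h.mean(0); g=cal(n)[2].max(2).astype(np.float32)
    seg=np.vstack([h,h[:1]]); d=np.r_[0,np.cumsum(np.linalg.norm(np.diff(seg,axis=0),axis=1))]
    t=np.linspace(0,d[-1],200); P=np.c_[np.interp(t,d,seg[:,0]),np.interp(t,d,seg[:,1])]
    tg=np.gradient(P,axis=0); nn=np.c_[tg[:,1],-tg[:,0]]; nn/=np.linalg.norm(nn,axis=1)[:,None]+1e-9
    nn*=np.sign((nn*(P-c)).sum(1))[:,None]
    f=lambda Q:cv2.remap(g,Q[:,0].astype(np.float32)[:,None],Q[:,1].astype(np.float32)[:,None],cv2.INTER_LINEAR)[:,0]
    return np.clip(f(P-1.2*nn)-f(P+1.2*nn),0,60).mean()
def fit(x0,names=("scene","side")):
    best=None
    for dx in(-.008,0,.008):
        for dy in(-.008,0,.008):
            s=minimize(lambda x:-sum(score(n,x) for n in names),np.array(x0)+[dx,dy,0],method="Nelder-Mead",options=dict(initial_simplex=np.array(x0)+np.array([[dx,dy,0],[dx+.006,dy,0],[dx,dy+.006,0],[dx,dy,.06]]),xatol=1e-5,fatol=1e-3))
            if best is None or s.fun<best.fun: best=s
    return best.x,best.fun
def rel(x):
    u=np.array([np.cos(GY),np.sin(GY)]); v=np.array([-u[1],u[0]]); d=np.array(x[:2])-G[:2]; return np.array([d@u,d@v])*1e3
def overlay(x,tag,names=("scene","side")):
    out=[]
    for n in names:
        im=cv2.resize(cal(n)[2],None,fx=4,fy=4,interpolation=cv2.INTER_CUBIC); _,P=poly(n,x,1.)
        for q in(P[:48],P[48:]): cv2.polylines(im,[((q+.5)*4).astype(np.int32).reshape(-1,1,2)],True,(0,0,255),1)
        T=[G[:2]+s*.073*np.array([np.cos(GY),np.sin(GY)]) for s in(-1,1)]
        for t in T:
            p=((proj(n,[t[0],t[1],.0415])[0]+.5)*4).astype(int); cv2.drawMarker(im,tuple(int(i) for i in p),(0,255,0),0,10,1)
        c=((proj(n,[x[0],x[1],.0415])[0])*4).astype(int); c=[int(np.clip(c[0],200,2360)),int(np.clip(c[1],300,1300))]
        out.append(im[c[1]-290:c[1]+290,c[0]-200:c[0]+200])
    cv2.imwrite(f"pics/{tag}.png",np.hstack(out))
E
python3 - <<'E'
from fit import *
X,e,f=tri(*(np.array(p) for p in((293,219),(318,188)))); print(X)
for ns in(("scene","side"),("scene",),("side",)):
    x,s=fit([X[0],X[1],.165],ns); print(ns,x.round(4),s,rel(x).round(1))
    if len(ns)==2: overlay(x,"ov0")
print(get_obs()["time"])
E
```

```text
[ 0.58381566 -0.00079978  0.0470069 ]
('scene', 'side') [ 0.5894 -0.0016  0.2034] -75.43394470214844 [ 7.5 65.6]
('scene',) [ 0.5885 -0.0017  0.2064] -38.481163024902344 [ 6.5 65.6]
('side',) [ 0.5808 -0.0037  0.2146] -42.642059326171875 [-1.4 64.9]
0.35
```

View pics/ov0.png

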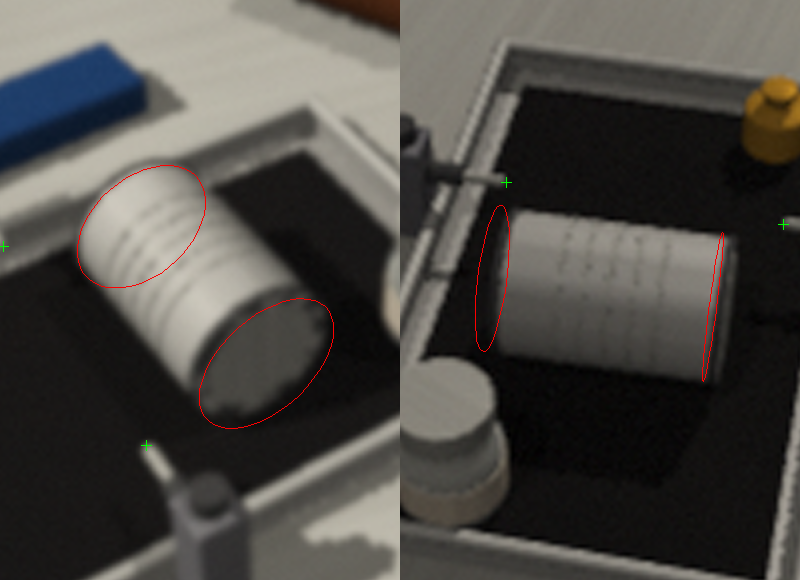

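```bash
sed -i 's/,0,60).mean/,-10,18).mean/' fit.py; python3 - <<'E'
from fit import *
for ns in(("scene","side"),("scene",),("side",)):
    x,s=fit([.584,-.002,.19],ns); print(ns,x.round(4),s,rel(x).round(1))
    if len(ns)==2: overlay(x,"ov1")
E
```

```text
('scene', 'side') [ 0.5823 -0.0016  0.2125] -30.428373336791992 [ 0.4 66.8]
('scene',) [ 0.5867 -0.0025  0.2357] -16.329286575317383 [ 4.7 65.1]
('side',) [ 0.5816 -0.0033  0.2043] -17.95232391357422 [-0.5 65.2]
```

View pics/ov1.png

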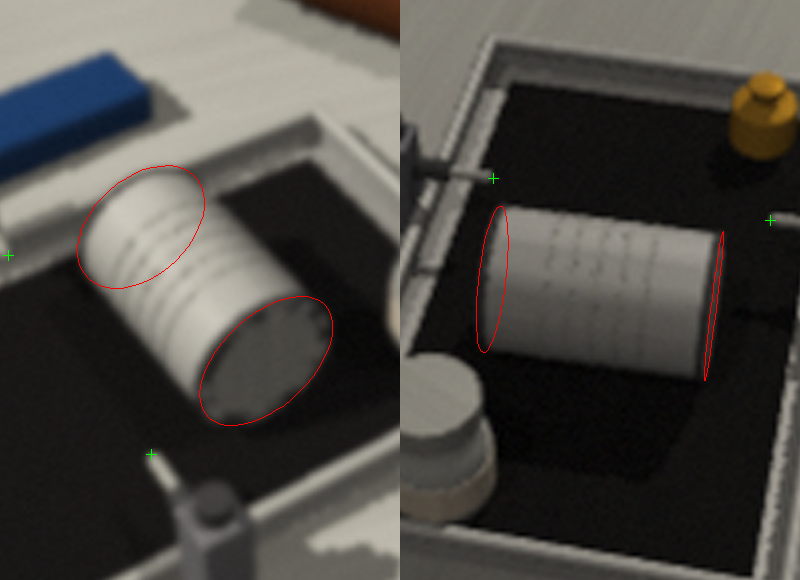

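The crop confirms it: the small bare ribbed tin in the pan is at about (0.582, -0.002), yaw about 0.21. The gauge is at about (0.593, -0.0675), yaw about 0.165, so the tin has about 66 mm to roll towards gauge -y. Now I'll move over it.

Request:
servo_tool:
  targets: "0.6 -0.1 0.16 0 0 0 0.04; 0.6 -0.2 0.32 0 0 0 0.08; 0.6 -0.3 0.48 0 0 0 0.12; 0.6 -0.4 0.64 0 0 0 0.16; 0.6 -0.5 0.8 0 0 0 0.2; 0.6 -0.56 0.92 0 0 0 0.24; 0.6 -0.6 0.98 0 0 0 0.28; 0.6 -0.6 0.98 0 0 0 0.309; 0.6 -0.6 0.98 0 0 0 0.309"

```text
time: 1.2
tool_pos: [0.3796, 0.2756, 0.2056]
ee_rot: [-3.141, -0.0, 0.205]
wrist_force: [0.0, -0.1, -0.7]
width: 0.0562
```

Request:
servo_tool:
  targets: "0.6 0.1 0.16 0 0 0 0; 0.6 0.2 0.32 0 0 0 0; 0.6 0.3 0.48 0 0 0 0; 0.6 0.4 0.64 0 0 0 0; 0.6 0.48 0.8 0 0 0 0; 0.6 0.54 0.92 0 0 0 0; 0.6 0.56 0.98 0 0 0 0; 0.6 0.56 0.98 0 0 0 0; 0.6 0.56 0.98 0 0 0 0"

```text
time: 1.95
tool_pos: [0.567, 0.067, 0.2047]
ee_rot: [-3.141, 0.001, 0.212]
wrist_force: [1.6, 0.0, 0.2]
width: 0.0564
```

```bash
python3 - <<'E'
from h import *
o=get_obs(); print(o["time"],o["tool_pos"],o["ee_rot"],o["wrist_force"])
cv2.imwrite("pics/w1.png",vision.snapshot("wrist")["image"][:,:,::-1])
E
```

```text
1.95 [0.56699209 0.0669607  0.20473932] [-3.14052657e+00  1.27706751e-03  2.12086600e-01] [1.56981246 0.01732826 0.21818136]
```

View pics/w1.png

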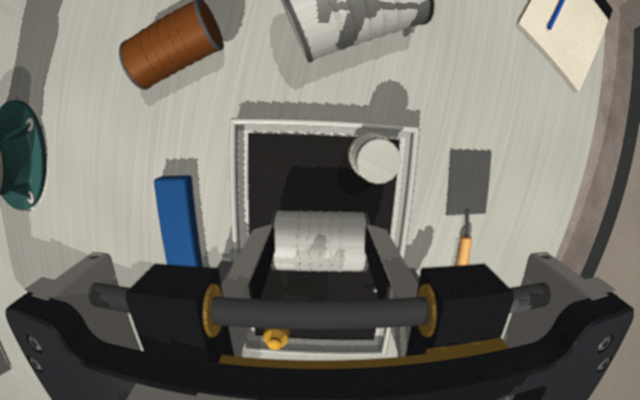

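Request:
servo_tool:
  targets: "0.6 0 0.16 0 0 0 0; 0.6 0 0.32 0 0 0 0; 0.6 0 0.48 0 0 0 0; 0.6 0 0.64 0 0 0 0; 0.6 0 0.8 0 0 0 0; 0.6 0 0.8 0 0 0 0; 0.6 0 0.8 0 0 0 0"

```text
time: 2.58
tool_pos: [0.6084, -0.128, 0.2052]
ee_rot: [-3.14, 0.0, 0.212]
wrist_force: [-0.7, 0.4, 0.3]
width: 0.0564
```

```bash
python3 - <<'E'
from h import *
o=get_obs(); print(o["time"],o["tool_pos"],o["ee_rot"],o["wrist_force"])
im=vision.snapshot("wrist")["image"][:,:,::-1]; cv2.imwrite("pics/w2.png",im)
cv2.imwrite("pics/w2c.png",cv2.resize(im[90:290,190:450],None,fx=3,fy=3,interpolation=cv2.INTER_CUBIC))
E
```

```text
2.5833 [ 0.60841404 -0.12799004  0.20523581] [-3.14037465e+00  2.67298686e-04  2.11694692e-01] [-0.71728083  0.36533912  0.30702909]
```

View pics/w2c.png

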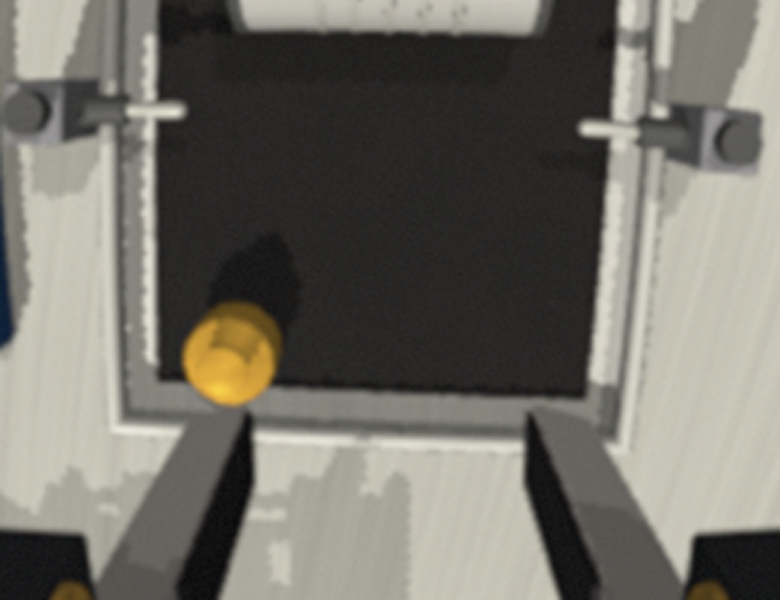

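```bash
cat > w.py <<'E'
from h import *
from scipy.spatial.transform import Rotation as Rn
def wcal(o=None):
    o=o or get_obs(); s=vision.snapshot("wrist"); T=np.eye(4); T[:3,:3]=Rn.from_euler("xyz",o["ee_rot"]).as_matrix(); T[:3,3]=o["tool_pos"]
    return s["mtx"],T@s["T_tool_cam"],s["image"][:,:,::-1].copy()
def wray(K,T,p,z):
    d=np.array([(p[0]-K[0,2])/K[0,0],(p[1]-K[1,2])/K[1,1]]); r=np.linalg.norm(d)
    v=T[:3,:3]@np.r_[np.sin(r)*d/r,np.cos(r)]; return T[:3,3]+v*(z-T[2,3])/v[2]
def wproj(K,T,P):
    c=(np.atleast_2d(P)-T[:3,3])@T[:3,:3]; q=np.linalg.norm(c[:,:2],axis=1); th=np.arctan2(q,c[:,2]); return c[:,:2]/q[:,None]*th[:,None]*K[0,0]+K[:2,2]
E
python3 - <<'E'
from w import *
K,T,im=wcal(); np.savez("w2.npz",K=K,T=T)
C=lambda u,v:(190+u/3,90+v/3)
a=wray(K,T,C(185,111),.0415);b=wray(K,T,C(579,128),.0415); d=b-a
print("tips",a,b,"mid",(a+b)/2,"yaw",np.arctan2(d[1],d[0]),np.linalg.norm(d))
for n,p,q in(("posts",C(26,111),C(739,140)),):
    a=wray(K,T,p,.072);b=wray(K,T,q,.072); d=b-a; print(n,a,b,(a+b)/2,np.arctan2(d[1],d[0]),np.linalg.norm(d))
im2=cv2.resize(im[20:150,200:440],None,fx=3.33,fy=3.33,interpolation=cv2.INTER_CUBIC)
for s in(-1,1):
    q=(wproj(K,T,rim([.582,-.002,.0415],.21,s))-[200,20]+.5)*3.33-.5
    cv2.polylines(im2,[q.astype(np.int32).reshape(-1,1,2)],True,(0,0,255),1)
cv2.imwrite("pics/w2t.png",im2); print(get_obs()["time"])
E
```

```text
tips [ 0.52164555 -0.07988052  0.0415    ] [ 0.66672548 -0.05500649  0.0415    ] mid [ 0.59418552 -0.06744351  0.0415    ] yaw 0.16979962115290517 0.14719682423613437
posts [ 0.47032385 -0.08743075  0.072     ] [ 0.71804873 -0.04429952  0.072     ] [ 0.59418629 -0.06586513  0.072     ] 0.17238139218351917 0.2514516258177069
2.6833
```

View pics/w2t.png

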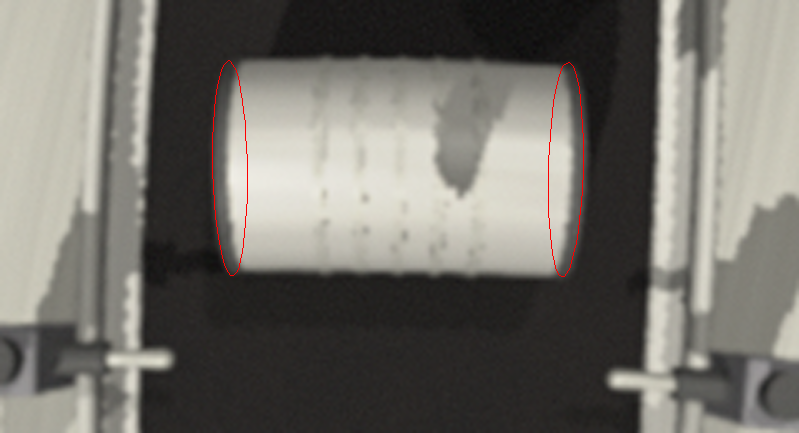

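The wrist view agrees with the fit. The gauge is at (0.594, -0.067) with yaw about 0.170, and the tin needs to roll 66 mm and turn about -0.037 rad. Next I'll descend on the rear side of its top.

Request:
servo_tool:
  targets: "0.6 0 -0.14 0 0 0 0; 0.6 0 -0.28 0 0 0 0; 0.6 0 -0.42 0 0 0 0; 0.6 0 -0.52 0.1 0 0 0; 0.6 0 -0.56 0.22 0 0 0; 0.6 0 -0.56 0.34 0 0 0; 0.6 0 -0.56 0.44 0 0 0; 0.6 0 -0.56 0.48 0 0 0; 0.6 0 -0.56 0.48 0 0 0; 0.6 0 -0.56 0.48 0 0 0"

```text
time: 3.52
tool_pos: [0.5792, 0.0097, 0.0863]
ee_rot: [-3.141, -0.001, 0.213]
wrist_force: [-0.5, 0.0, 0.5]
width: 0.0563
```

Request:
servo_tool:
  targets: "0.6 0 0 0.012 0 0 0; 0.6 0 0 0.02 0 0 0; 0.6 0 0 0.026 0 0 0; 0.6 0 0 0.03 0 0 0; 0.6 0 0 0.034 0 0 0; 0.6 0 0 0.036 0 0 0; 0.6 0 0 0.036 0 0 0"

```text
time: 4.1
tool_pos: [0.5798, 0.0081, 0.078]
ee_rot: [3.141, -0.002, 0.211]
wrist_force: [-1.3, -0.0, 4.6]
width: 0.0563
```

Request:
servo_tool:
  targets: "0.6 0 0 0.003 0 0 0; 0.6 0 0 0.003 0 0 0"

```text
time: 4.27
tool_pos: [0.5798, 0.0081, 0.0779]
ee_rot: [3.141, -0.002, 0.211]
wrist_force: [-2.0, -0.4, 6.6]
width: 0.0564
```

Request:
servo_tool:
  targets: "0.6 0 0.006 0.002 0 0 0.001; 0.6 0 0.02 0.002 0 0 0.002; 0.6 0 0.036 0.002 0 0 0.003; 0.6 0 0.054 0.002 0 0 0.004; 0.6 0 0.072 0.002 0 0 0.006; 0.6 0 0.09 0.002 0 0 0.007; 0.6 0 0.108 0.002 0 0 0.008; 0.6 0 0.126 0.002 0 0 0.01; 0.6 0 0.144 0.002 0 0 0.011; 0.6 0 0.158 0.002 0 0 0.012; 0.6 0 0.168 0.002 0 0 0.012; 0.6 0 0.172 0.002 0 0 0.012"

```text
time: 5.27
tool_pos: [0.5885, -0.0349, 0.0776]
ee_rot: [3.14, -0.001, 0.173]
wrist_force: [-3.7, -1.8, 8.2]
width: 0.056
```

```bash
sed -i 's/^G=.*/G=np.array([.594,-.067,.0415]); GY=.170/' fit.py; python3 - <<'E'
from fit import *
o=get_obs(); print(o["time"],o["tool_pos"],o["wrist_force"])
for n in("scene","side"):cal(n)
im=np.hstack([cv2.resize(cal("scene")[2][160:330,200:340],None,fx=2.8,fy=3),cv2.resize(cal("side")[2][120:290,260:400],None,fx=2.8,fy=3)]);cv2.imwrite("pics/s1.png",im)
E
```

```text
5.2667 [ 0.58849278 -0.03485293  0.07760136] [-3.66613877 -1.79641959  8.22122999]
```

View pics/s1.png

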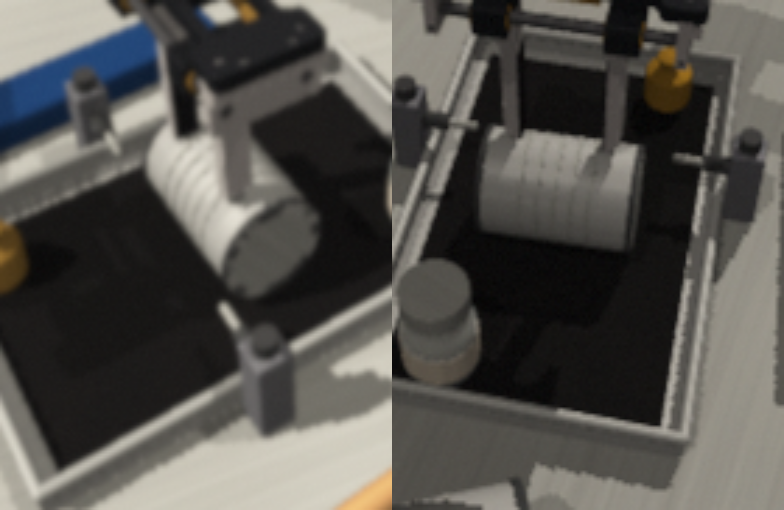

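Request:
servo_tool:
  targets: "0.6 0 0 -0.01 0 0 0; 0.6 0 0 -0.03 0 0 0; 0.6 0 0 -0.06 0 0 0; 0.6 0 -0.05 -0.06 0 0 0; 0.6 0 -0.088 -0.06 0 0 0; 0.6 0 -0.088 -0.06 0 0 0"

```text
time: 5.87
tool_pos: [0.5839, -0.0095, 0.0901]
ee_rot: [-3.14, 0.0, 0.176]
wrist_force: [0.0, 0.3, -0.2]
width: 0.0562
```

```bash
python3 - <<'E'
from fit import *
o=get_obs(); print(o["time"],o["tool_pos"],o["ee_rot"],o["wrist_force"])
x,s=fit([.5865,-.0235,.175]); print(x.round(4),s,rel(x).round(1)); overlay(x,"ov2")
E
```

```text
5.8667 [ 0.5839314  -0.00949364  0.09010298] [-3.14012688e+00  1.55819169e-04  1.75773345e-01] [ 0.01813306  0.31580086 -0.18771199]
[ 0.5859 -0.0226  0.2026] -28.883319854736328 [-0.5 45.2]
```

View pics/ov2.png

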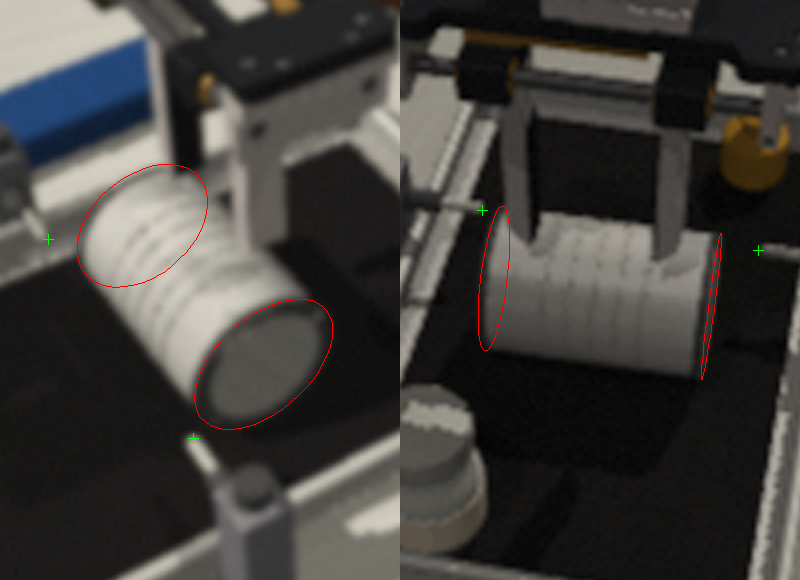

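Request:
servo_tool:
  targets: "0.6 0 0.004 0.02 0 0 -0.006; 0.6 0 0.004 0.036 0 0 -0.011; 0.6 0 0.004 0.044 0 0 -0.011; 0.6 0 0.004 0.05 0 0 -0.011; 0.6 0 0.004 0.055 0 0 -0.011; 0.6 0 0.004 0.06 0 0 -0.011; 0.6 0 0.004 0.063 0 0 -0.011; 0.6 0 0.004 0.063 0 0 -0.011"

```text
time: 6.63
tool_pos: [0.5844, -0.0139, 0.0778]
ee_rot: [3.14, -0.0, 0.208]
wrist_force: [-6.3, -0.1, 13.3]
width: 0.0566
```

Request:
servo_tool:
  targets: "0.6 0 0.006 0 0 0 0.002; 0.6 0 0.02 0 0 0 0.004; 0.6 0 0.036 0 0 0 0.006; 0.6 0 0.054 0 0 0 0.009; 0.6 0 0.072 0 0 0 0.012; 0.6 0 0.09 0 0 0 0.015; 0.6 0 0.108 0 0 0 0.018; 0.6 0 0.124 0 0 0 0.02; 0.6 0 0.138 0 0 0 0.022; 0.6 0 0.148 0 0 0 0.022; 0.6 0 0.156 0 0 0 0.022; 0.6 0 0.16 0 0 0 0.022"

```text
time: 7.63
tool_pos: [0.5929, -0.0537, 0.0776]
ee_rot: [3.139, -0.001, 0.138]
wrist_force: [-5.1, -0.9, 11.7]
width: 0.0564
```

Request:
servo_tool:
  targets: "0.6 0 0 -0.01 0 0 0; 0.6 0 0 -0.03 0 0 0; 0.6 0 0 -0.08 0 0 0; 0.6 0 0.1 -0.2 0 0 0; 0.6 0 0.25 -0.32 0 0 0; 0.6 0 0.4 -0.44 0 0 0; 0.6 0 0.5 -0.5 0 0 0; 0.6 0 0.52 -0.52 0 0 0; 0.6 0 0.52 -0.52 0 0 0; 0.6 0 0.52 -0.52 0 0 0"

```text
time: 8.47
tool_pos: [0.6108, -0.1804, 0.2041]
ee_rot: [-3.14, 0.0, 0.139]
wrist_force: [-0.8, 0.9, 0.0]
width: 0.0563
```

```bash
cat > wl.py <<'E'
import sys
from w import *
from scipy.optimize import minimize
tag=sys.argv[1]; x0=[float(a) for a in sys.argv[2:5]]
o=get_obs(); K,T,im=wcal(o); print(o["time"],o["tool_pos"],o["ee_rot"],o["wrist_force"])
c=wproj(K,T,[x0[0],x0[1],.0415])[0]; c0=np.array([int(c[0])-125,max(0,int(c[1])-75)]); z=3.2
im2=cv2.resize(im[c0[1]:c0[1]+170,c0[0]:c0[0]+250],None,fx=z,fy=z,interpolation=cv2.INTER_CUBIC)
for s in(-1,1):
    q=(wproj(K,T,rim([*x0[:2],.0415],x0[2],s))-c0+.5)*z
    cv2.polylines(im2,[q.astype(np.int32).reshape(-1,1,2)],True,(0,0,255),1)
cv2.imwrite(f"pics/{tag}.png",im2); cv2.imwrite(f"pics/{tag}_raw.png",im); np.savez(f"{tag}.npz",K=K,T=T,c0=c0,z=z)
E
python3 wl.py w3 .591 -.0445 .175
```

```text
8.4667 [ 0.61075794 -0.18039377  0.20408791] [-3.14026442e+00  2.01713691e-04  1.38559540e-01] [-0.82372993  0.93285625  0.00339733]
```

View pics/w3.png

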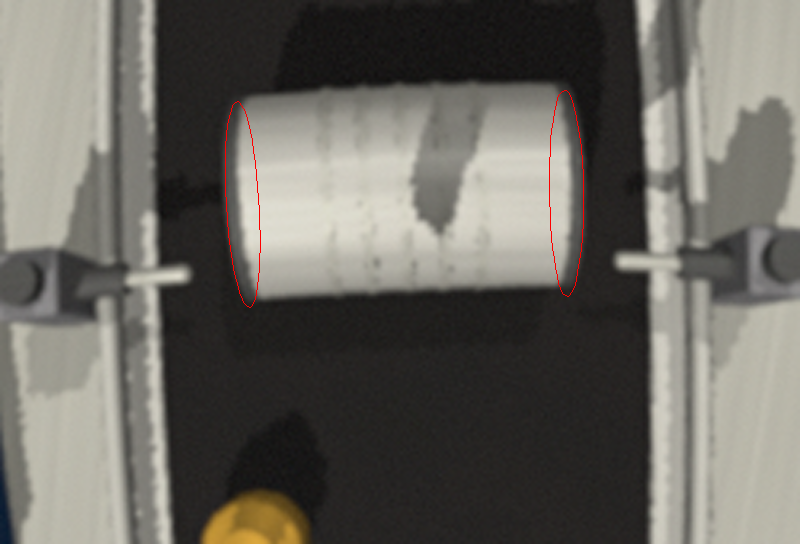

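```bash
cat > wfit.py <<'E'
import sys
from w import *
from scipy.optimize import minimize
def run(tag,x0,tips):
    d=np.load(f"{tag}.npz"); K,T,c0,z=d["K"],d["T"],d["c0"],float(d["z"]); im=cv2.imread(f"pics/{tag}_raw.png"); g=im.max(2).astype(np.float32)
    f=lambda Q:cv2.remap(g,Q[:,0].astype(np.float32)[:,None],Q[:,1].astype(np.float32)[:,None],cv2.INTER_LINEAR)[:,0]
    def sc(x):
        P=np.vstack([wproj(K,T,rim([x[0],x[1],.0415],x[2],s)) for s in(-1,1)]); h=cv2.convexHull(P.astype(np.float32))[:,0]; c=h.mean(0)
        seg=np.vstack([h,h[:1]]); dd=np.r_[0,np.cumsum(np.linalg.norm(np.diff(seg,axis=0),axis=1))]; t=np.linspace(0,dd[-1],400)
        P=np.c_[np.interp(t,dd,seg[:,0]),np.interp(t,dd,seg[:,1])]; tg=np.gradient(P,axis=0); n=np.c_[tg[:,1],-tg[:,0]]; n/=np.linalg.norm(n,axis=1)[:,None]+1e-9; n*=np.sign((n*(P-c)).sum(1))[:,None]
        return -np.clip(f(P-1.2*n)-f(P+1.2*n),-10,30).mean()
    best=min((minimize(sc,np.array(x0)+[a,b,0],method="Nelder-Mead",options=dict(initial_simplex=np.array(x0)+np.array([[a,b,0],[a+.004,b,0],[a,b+.004,0],[a,b,.04]]))) for a in(-.004,0,.004) for b in(-.004,0,.004)),key=lambda r:r.fun)
    x=best.x
    a,b=[wray(K,T,c0+np.array(p)/z-.5+.5/z,.0415) for p in tips]; e=b-a; y=np.arctan2(e[1],e[0]); m=(a+b)/2
    u=np.array([np.cos(y),np.sin(y)]); v=np.array([-u[1],u[0]]); dx=x[:2]-m[:2]
    print("tin",x.round(4),round(best.fun,2),"mid",m.round(4),"yaw",y.round(4),"span",np.linalg.norm(e).round(4)); print("rel u,v mm",(dx@u*1e3).round(1),(dx@v*1e3).round(1),"dyaw",(x[2]-y).round(4))
E
python3 -c "
from wfit import run
run('w3',[.591,-.0425,.175],[(188,273),(616,262)])"
```

```text
tin [ 0.5906 -0.042   0.1935] -29.13 mid [ 0.5935 -0.0681  0.0415] yaw 0.1643 span 0.1478
rel u,v mm 1.3 26.2 dyaw 0.0292
```

```bash
python3 - <<'E'
from w import *
d=np.load("w3.npz"); K,T=d["K"],d["T"]; im=cv2.imread("pics/w3_raw.png"); c0=d["c0"]
g=im.max(2).astype(float)
# bottom/top edge subpixel per column between x= tin ends
for name,lo,hi,sgn in(("top",c0[1]+20,c0[1]+40,1),("bot",c0[1]+82,c0[1]+102,-1)):
    pts=[]
    for c in range(c0[0]+82,c0[0]+172):
        col=cv2.GaussianBlur(g[lo:hi,c:c+1],(1,1),0)[:,0]; dd=np.clip(sgn*np.diff(col),0,None); dd[dd<dd.max()*.3]=0
        pts.append((c,lo+.5+(dd*np.arange(len(dd))).sum()/dd.sum()))
    # tangent-plane height: silhouettes; intersect roughly at z=.0415+-
    W=np.array([wray(K,T,p,.06) for p in pts]); W=W[:,:2]; q=cv2.fitLine(W.astype(np.float32),cv2.DIST_HUBER,0,1e-4,1e-4).ravel(); print(name,np.arctan2(q[1],q[0]),np.arctan(q[1]/q[0]),W[0],W[-1])
x=[.5906,-.042,.1935];z=5
o=np.array([c0[0]+60,c0[1]+15]); im2=cv2.resize(im[o[1]:o[1]+100,o[0]:o[0]+130],None,fx=z,fy=z,interpolation=cv2.INTER_CUBIC)
for s in(-1,1):
    q=(wproj(K,T,rim([*x[:2],.0415],x[2],s))-o+.5)*z
    cv2.polylines(im2,[q.astype(np.int32).reshape(-1,1,2)],True,(0,0,255),1)
cv2.imwrite("pics/w3f.png",im2)
E
```

```text
top 0.18782155 0.18782154 [ 0.54112667 -0.0188481 ] [ 0.63265252 -0.00160938]
bot 0.18307637 0.18307637 [ 0.55108794 -0.08735644] [ 0.64188295 -0.07031666]
```

View pics/w3f.png

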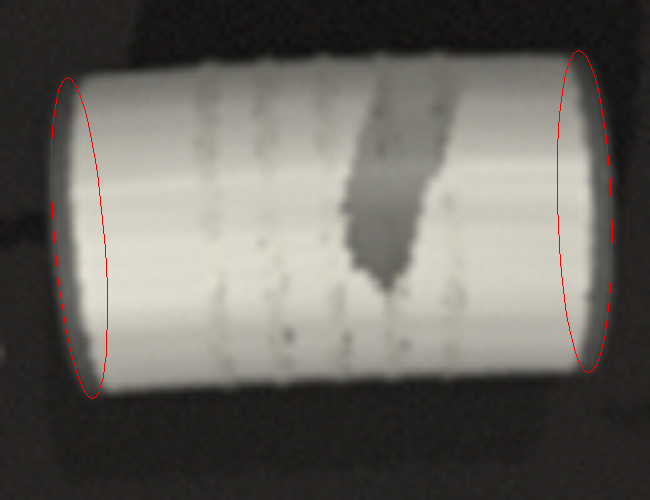

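Request:
servo_tool:
  targets: "0.8 0 -0.14 0 0 0 -0.01; 0.8 0 -0.28 0 0 0 -0.02; 0.8 -0.004 -0.42 0 0 0 -0.022; 0.8 -0.004 -0.54 0.1 0 0 -0.022; 0.8 -0.004 -0.595 0.22 0 0 -0.022; 0.8 -0.004 -0.595 0.34 0 0 -0.022; 0.8 -0.004 -0.595 0.44 0 0 -0.022; 0.8 -0.004 -0.595 0.468 0 0 -0.022; 0.8 -0.004 -0.595 0.468 0 0 -0.022; 0.8 -0.004 -0.595 0.468 0 0 -0.022"

```text
time: 9.35
tool_pos: [0.5889, -0.0328, 0.0873]
ee_rot: [-3.141, 0.001, 0.209]
wrist_force: [1.0, 0.2, 0.8]
width: 0.0752
```

Request:
servo_tool:
  targets: "0.8 0 0 0.015 0 0 0; 0.8 0 0 0.026 0 0 0; 0.8 0 0 0.033 0 0 0; 0.8 0 0 0.038 0 0 0; 0.8 0 0 0.044 0 0 0; 0.8 0 0 0.05 0 0 0; 0.8 0 0 0.056 0 0 0; 0.8 0 0 0.06 0 0 0; 0.8 0 0 0.06 0 0 0"

```text
time: 10.1
tool_pos: [0.5901, -0.0348, 0.0778]
ee_rot: [3.138, -0.003, 0.208]
wrist_force: [-6.7, -0.8, 15.9]
width: 0.0753
```

Request:
servo_tool:
  targets: "0.8 0 0.006 0.004 0 0 0.003; 0.8 0 0.016 0.008 0 0 0.006; 0.8 0 0.028 0.01 0 0 0.01; 0.8 0 0.042 0.01 0 0 0.014; 0.8 0 0.056 0.01 0 0 0.018; 0.8 0 0.07 0.01 0 0 0.022; 0.8 0 0.084 0.01 0 0 0.026; 0.8 0 0.098 0.01 0 0 0.03; 0.8 0 0.108 0.01 0 0 0.033; 0.8 0 0.115 0.01 0 0 0.035; 0.8 0 0.12 0.01 0 0 0.035; 0.8 0 0.12 0.01 0 0 0.035"

```text
time: 11.1
tool_pos: [0.5967, -0.0654, 0.0776]
ee_rot: [3.136, -0.005, 0.098]
wrist_force: [-7.6, -2.2, 22.3]
width: 0.0755
```

Request:
servo_tool:
  targets: "0.8 0 0 -0.015 0 0 0; 0.8 0 0 -0.03 0 0 0; 0.8 0 0 -0.05 0 0 0; 0.8 0 0 -0.1 0 0 0; 0.8 0 0.1 -0.22 0 0 0; 0.8 0 0.25 -0.34 0 0 0; 0.8 0 0.4 -0.46 0 0 0; 0.8 0 0.5 -0.52 0 0 0; 0.8 0 0.52 -0.53 0 0 0; 0.8 0 0.52 -0.53 0 0 0; 0.8 0 0.52 -0.53 0 0 0"

```text
time: 12.02
tool_pos: [0.6079, -0.1919, 0.2017]
ee_rot: [-3.14, 0.001, 0.098]
wrist_force: [0.6, 0.1, -1.0]
width: 0.0752
```

```bash
python3 wl.py w4 .5925 -.057 .17
```

```text
12.0167 [ 0.60794298 -0.19187423  0.20167615] [-3.13989922e+00  9.86271741e-04  9.77597879e-02] [ 0.63152864  0.12279077 -1.00964629]
```

View pics/w4.png

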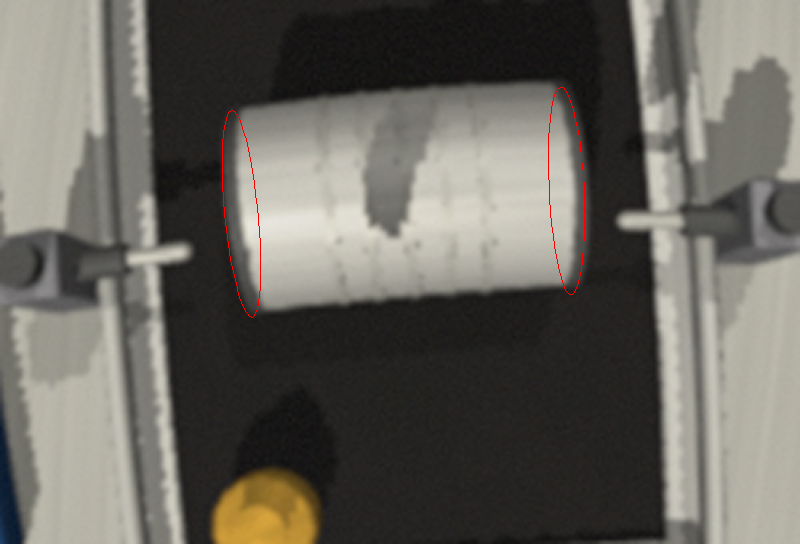

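```bash
cat > edge.py <<'E'
from w import *
def edges(tag,x):
    d=np.load(f"{tag}.npz"); K,T=d["K"],d["T"]; g=cv2.imread(f"pics/{tag}_raw.png").max(2).astype(np.float32)
    f=lambda Q:cv2.remap(g,Q[:,0].astype(np.float32)[:,None],Q[:,1].astype(np.float32)[:,None],cv2.INTER_LINEAR)[:,0]
    # fit (v offset,yaw) by sampling across predicted silhouette lines at axial stations
    C=T[:3,3]; 
    for it in range(4):
        u=np.array([np.cos(x[2]),np.sin(x[2]),0]); v=np.array([-u[1],u[0],0]); c=np.array([x[0],x[1],.0415]); r=C-c; rv,rz=r@v,r[2]; D=np.hypot(rv,rz); al=np.arctan2(rz,rv); be=np.arccos(.0365/D)
        t=np.linspace(-.046,.046,60); offs=[]
        for s,sg in((-1,-1),(1,1)):
            a=al+s*be; off=[]
            for tt in t:
                P=c+u*tt+.0365*(np.cos(a)*v+np.array([0,0,np.sin(a)]))
                h=np.linspace(-.008,.008,81); n=np.cos(a)*v; n/=np.linalg.norm(n)
                pr=f(wproj(K,T,P+h[:,None]*n)); dd=-np.diff(cv2.GaussianBlur(pr[:,None],(1,9),0)[:,0]); dd[dd<.3*dd.max()]=0
                off.append((dd*(h[:-1]+.0001)).sum()/dd.sum()*np.sign(np.cos(a)))
            offs.append(np.polyfit(t,off,1))
        o=np.array(offs); x=[*(np.array(x[:2])+v[:2]*o[:,1].mean()),x[2]+o[:,0].mean()]
    print("edges: fit",np.round(x,4),"yaw by edge",(x[2]+o[:,0]-o[:,0].mean()).round(4),"resid offs mm",(o[:,1]*1e3).round(2))
    return x
def tips(tag,p):
    d=np.load(f"{tag}.npz"); a,b=[wray(d["K"],d["T"],d["c0"]+np.array(q)/float(d["z"])-.5,.0415) for q in p]; e=b-a; y=np.arctan2(e[1],e[0]); return (a+b)/2,y,np.linalg.norm(e)
def rep(tag,x,p):
    x=edges(tag,x); m,y,L=tips(tag,p); u=np.array([np.cos(y),np.sin(y)]); v=np.array([-u[1],u[0]]); dx=np.array(x[:2])-m[:2]
    print(tag,"mid",m.round(4),"yaw",y.round(4),"span",L.round(4),"| tin u,v mm",(dx@u*1e3).round(1),(dx@v*1e3).round(1),"dyaw",(x[2]-y).round(4))
E
python3 -c "
from edge import rep
from wfit import run
rep('w3',[.5908,-.042,.185],[(188,273),(616,262)])
rep('w4',[.5925,-.056,.17],[(188,252),(619,220)])
run('w4',[.5925,-.056,.17],[(188,252),(619,220)])
"
```

```text
edges: fit [ 0.5908 -0.0419  0.1848] yaw by edge [0.1851 0.1845] resid offs mm [-0.67  0.67]
w3 mid [ 0.5933 -0.068   0.0415] yaw 0.1642 span 0.1478 | tin u,v mm 1.7 26.2 dyaw 0.0206
edges: fit [ 0.5923 -0.0551  0.1862] yaw by edge [0.1868 0.1856] resid offs mm [-0.63  0.63]
w4 mid [ 0.5933 -0.0679  0.0415] yaw 0.1732 span 0.1482 | tin u,v mm 1.2 12.8 dyaw 0.013
tin [ 0.593  -0.0551  0.1901] -28.98 mid [ 0.5935 -0.0681  0.0415] yaw 0.1733 span 0.1482
rel u,v mm 1.7 12.9 dyaw 0.0168
```

Request:
servo_tool:
  targets: "0.6 0 -0.14 0 0 0 -0.01; 0.6 0 -0.28 0 0 0 -0.02; 0.6 -0.01 -0.42 0 0 0 -0.021; 0.6 -0.01 -0.53 0.1 0 0 -0.021; 0.6 -0.01 -0.578 0.22 0 0 -0.021; 0.6 -0.01 -0.578 0.34 0 0 -0.021; 0.6 -0.01 -0.578 0.43 0 0 -0.021; 0.6 -0.01 -0.578 0.456 0 0 -0.021; 0.6 -0.01 -0.578 0.456 0 0 -0.021; 0.6 -0.01 -0.578 0.456 0 0 -0.021"

```text
time: 12.9
tool_pos: [0.5913, -0.0479, 0.0884]
ee_rot: [-3.141, 0.001, 0.165]
wrist_force: [0.1, 0.2, 1.0]
width: 0.0564
```

Request:
servo_tool:
  targets: "0.6 0 0 0.015 0 0 0; 0.6 0 0 0.026 0 0 0; 0.6 0 0 0.033 0 0 0; 0.6 0 0 0.038 0 0 0; 0.6 0 0 0.043 0 0 0; 0.6 0 0 0.047 0 0 0; 0.6 0 0 0.05 0 0 0; 0.6 0 0 0.05 0 0 0"

```text
time: 13.57
tool_pos: [0.592, -0.0494, 0.0781]
ee_rot: [3.14, -0.002, 0.164]
wrist_force: [-2.6, -0.1, 6.5]
width: 0.0566
```

Request:
servo_tool:
  targets: "0.6 0 0.004 0.004 0 0 0; 0.6 0 0.012 0.006 0 0 0; 0.6 0 0.024 0.006 0 0 0; 0.6 0 0.036 0.006 0 0 0; 0.6 0 0.05 0.006 0 0 0; 0.6 0 0.064 0.006 0 0 0; 0.6 0 0.076 0.006 0 0 0; 0.6 0 0.088 0.006 0 0 0; 0.6 0 0.096 0.006 0 0 0; 0.6 0 0.102 0.006 0 0 0; 0.6 0 0.104 0.006 0 0 0; 0.6 0 0.104 0.006 0 0 0"

```text
time: 14.57
tool_pos: [0.5969, -0.0755, 0.078]
ee_rot: [3.139, -0.003, 0.164]
wrist_force: [-2.9, -0.8, 10.3]
width: 0.0562
```

Request:
servo_tool:
  targets: "0.6 0 0 -0.015 0 0 0; 0.6 0 0 -0.03 0 0 0; 0.6 0 0 -0.05 0 0 0; 0.6 0 0 -0.1 0 0 0; 0.6 0 0.1 -0.22 0 0 0; 0.6 0 0.25 -0.34 0 0 0; 0.6 0 0.4 -0.46 0 0 0; 0.6 0 0.5 -0.52 0 0 0; 0.6 0 0.52 -0.53 0 0 0; 0.6 0 0.52 -0.53 0 0 0; 0.6 0 0.52 -0.53 0 0 0"

```text
time: 15.48
tool_pos: [0.6168, -0.2022, 0.2065]
ee_rot: [-3.14, 0.001, 0.164]
wrist_force: [-0.2, 0.0, -0.7]
width: 0.0564
```

```bash
python3 wl.py w5 .594 -.067 .18
```

```text
15.4833 [ 0.61680333 -0.20223048  0.20645981] [-3.14009345e+00  5.57090556e-04  1.63800974e-01] [-0.17718591  0.0428766  -0.74532046]
```

View pics/w5.png

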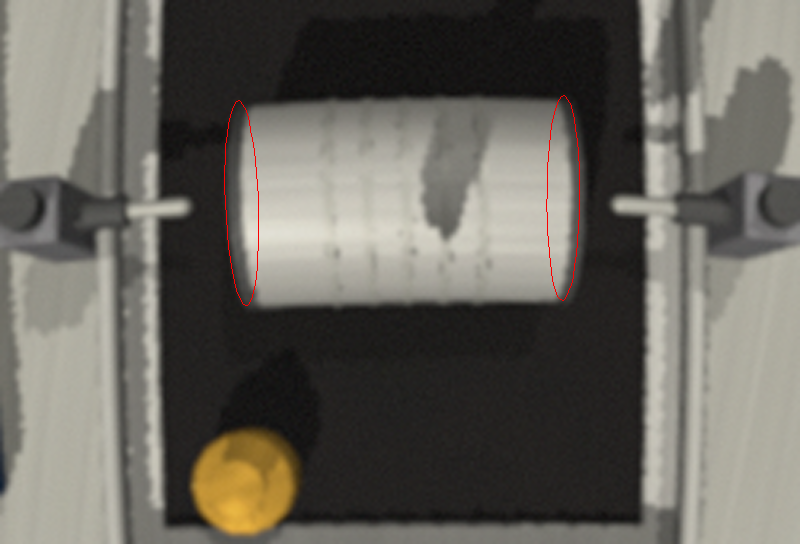

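```bash
python3 - <<'E'
from edge import rep
from wfit import run
rep('w5',[.594,-.067,.18],[(188,207),(615,205)]); run('w5',[.594,-.067,.18],[(188,207),(615,205)])
from fit import *
x,s=fit([.594,-.068,.18]); print(x.round(4),rel(x).round(1)); overlay(x,"ov5")
E
```

```text
edges: fit [ 0.5942 -0.0683  0.1852] yaw by edge [0.1865 0.1839] resid offs mm [-0.63  0.63]
w5 mid [ 0.5937 -0.068   0.0415] yaw 0.1684 span 0.1485 | tin u,v mm 0.4 -0.5 dyaw 0.0168
tin [ 0.5953 -0.0684  0.1895] -28.95 mid [ 0.5939 -0.0681  0.0415] yaw 0.1685 span 0.1485
rel u,v mm 1.3 -0.5 dyaw 0.021
[ 0.596  -0.0683  0.2142] [ 1.8 -1.6]
```

View pics/ov5.png

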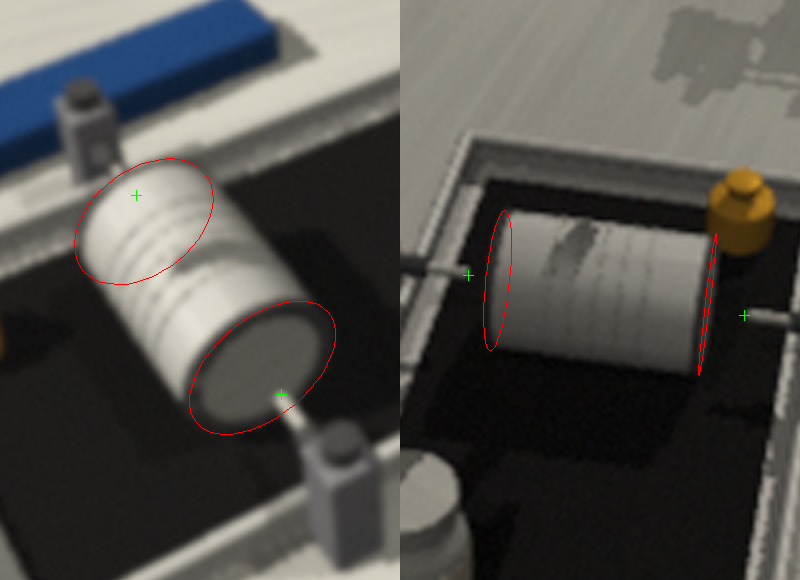

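```bash
python3 - <<'E'
from bench import get_obs, robot
o=get_obs(); print(o["time"],o["tool_pos"]); print(robot.close_job())
E
```

```text
15.6333 [ 0.6163306  -0.20075515  0.20513589]
the job is handed in; nothing more can be done
None
```

I rolled the small bare-metal tin about 66 mm along the mat to the gauge. It took four fingertip strokes on its top, about 6 to 22 N, with nothing pinched or lifted. I then raised the hand clear and handed the job in at 15.6 s.

- **Position:** In the last wrist-camera check the tin's centre was about 0.5 mm from the pointer line in the rolling direction. Lengthwise it was 0.4 to 1.3 mm off centre, depending on the fit.
- **Squareness:** The tin is about 1° (0.017 to 0.021 rad) off square by the wrist camera, so each pointer is within about 1.5 mm of the middle of its end.
- **What did not work:** I twisted the fingers during the first three strokes to square the tin. The last and largest twist left its angle unchanged, and I cannot say the earlier two helped, so that 1° remains.
- **Where the checks disagreed:** The fit from the scene and side cameras gave about 2.5° and 1.6 to 1.8 mm off. I trusted it less because the tin's dark rims blur its outline there.
- **Other things:** The weight was still in its place in the last views, and the jar, case and look-alike tins were never touched. I did not measure their positions again, and did not check the spatula.

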